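# Lower a loaded drying tray with the release valve

## Task

The loaded drying tray is held up by the hydraulic bench lift. With the crank on the lift's release valve, crack the valve open (anticlockwise) just a fraction of a turn so that the tray sinks slowly, never faster than about 4 cm per second, until it sits down on its two wooden rests; then turn the crank back clockwise until the valve is snugly seated, without forcing it. Work only by the crank: do not push the tray or its basket, and leave the other things on the bench where they are.

Things in the scene. Friction and masses are not known exactly. Their poses are not given: they have to be found in the camera images.
- jack: the bench lift, fixed: grey base 110 x 420 x 12 mm with an upright cylinder (68 mm across, 118 mm high) holding the ram and, 280 mm from it along the lift's -y, a grey valve block (70 x 75 mm, top 66 mm above the bench) with the crank on top; two timber rests, tops 130 mm up, 122 mm either side of the ram along x. Origin on the bench under the ram's axis, z up. Position and yaw vary.
- knob (a point): the crank's grip: upright dark steel cylinder 22 mm across, 44 mm tall (94 to 138 mm above the bench), 65 mm from the spindle axis on a flat steel arm 14 mm wide (86 to 94 mm above the bench). Point at mid height; its x axis points outwards from the spindle. At the start it lies about 0.3 rad clockwise (seen from above) of the lift's -y direction. It stays where it is left.
- valve: the crank of the release valve; origin on the spindle axis, 78 mm above the bench. Anticlockwise from above opens, up to 1.3 rad from the start. The load begins to sink at an unmarked angle, different each time, 0.05 to 0.8 rad from the start; from there its speed grows by about 15 mm/s per 0.1 rad, so 0.25 rad more is already too fast. Turning back slows and stops it.
- spindle (a point): point on the crank's upright axis, 116 mm above the bench. Clockwise closes, needing 2 to 8 N at the knob. The needle meets its seat at an unmarked angle, different each time, 0 to 0.45 rad clockwise of the START; then the force climbs by about 1.3 N per mm of knob travel. Snug: 8 to 15 N at the knob, best 10 to 12; over about 18 N the seat is damaged. Let go, it springs back a little and stays seated.
- ram (a joint): how far the ram and tray have come down, m: 0 fully raised (it starts at 0 to 0.007), 0.08 sitting on the timber rests (its lower stop)
- tray (a point): the middle of the drying tray's upper surface (wire frame 300 x 220 mm, rim 22 mm high, green netting), fixed on top of the ram; 216 mm above the bench when fully raised, 136 mm when on the rests. The tray's edge stays 170 mm from the spindle axis.
- basket: yellow plastic basket of timber slats, 200 x 150 x 75 mm (rim 214 x 164 mm), about 0.4 kg (the weight varies), standing loose on the tray; origin at the centre of its underside
- bowl: bystander: green plastic bowl, 110 mm across, 45 mm high, origin at the centre of its underside
- slat: bystander: wooden slat 24 x 180 x 16 mm lying on the bench, origin at the centre of its underside
- clip_a: bystander: metal spring clip 70 x 22 x 14 mm lying near the valve block, origin at the centre of its underside
- clip_b: bystander: a second such clip
- tub: bystander: grey plastic tub with black lid, 158 x 118 x 68 mm, origin at the centre of its underside
- jar: bystander: jar 70 mm across, 100 mm high, origin at the centre of its underside
- brush: bystander: hand brush lying on the bench

How it is judged:
On the way, in this order (a step that is already met when the one before it is completed fails the run):
1. the valve is cracked open and the tray is on its way down, slowly (value of joint ram between 0.022 and 0.07 m and velocity of joint ram below 0.04 m/s), for 0.1 s.
2. the tray sits on the timber rests (value of joint ram above 0.078 m), for 0.2 s.
At the end, for the whole second after the job is handed in: the tray is down on the timber rests (ram within 2 mm of its lower stop), the valve is closed with its needle still pressed on the seat (over 2 N, as is left by closing to 8 N or more at the knob), and the basket stands upright and at rest on the tray within 35 mm of its middle (value of joint ram above 0.078 m and contact force between needle_c0 and jack_c0 above 2 N and distance between basket and tray below 0.035 m and angle between basket's own z axis and vertical below 0.1 rad and linear speed of basket below 0.02 m/s); the robot touches nothing.
It fails at once if the tray sinks faster than 40 mm/s (velocity of joint ram above 0.04 m/s).
It fails at once if the valve is forced onto its seat (seat force over 32 N, about 18 to 20 N at the knob) (contact force between needle_c0 and jack_c0 above 32 N).
It fails at once if the robot pushes the tray or the basket (contact force between any of the arm, the fingers and ram above 1 N or contact force between any of the arm, the fingers and basket above 1 N).
It fails at once if a bystander is moved by more than 30 mm or tipped (distance of any of bowl, slat, clip_a, clip_b, tub, jar, brush from where it was at the start of the episode above 0.03 m or angle between jar's own z axis and vertical above 0.5 rad).
It also fails if it takes over 72 s, if anything falls off the work surface, if the arm or the gripper's body presses on something with over 40 N, if the wrist force passes 120 N, or if a joint passes its speed limit or range.

## Robot

A 6-joint arm with a two-finger parallel gripper is mounted at the origin on the work surface. World frame = base frame: x ahead of the robot, y to its left, z up, the work surface at z = 0. Lengths are in m, angles in rad, forces in N, time in s.
With the tool pointing down it reaches from about 0.4 to 0.925 m from the base axis. Payload 3.4 kg.
Tool frame: the origin (TCP) lies midway between the tips of the shut fingers; the grasp point (between the pads) lies 19 mm behind it; z points along the fingers, y is the line along which they close (so a half turn about z gives the same grasp; the last joint's range is limited). The gripper opens to 85 mm and grips with 20 to 120 N. Pads are 22 mm wide; open, the fingers measure 114 mm over their backs; the gripper's body (76 mm by 85 mm) begins 54 mm behind the grasp point. The pads swing forward as they close: fully open they stand 13 mm farther back than shut.
Start: joints at [1.071, 0.307, 1.506, -0, 1.328, -0.073], TCP at [0.238, 0.523, 0.231] pointing down, gripper open.
Joint ranges: [-3.12, 3.12], [-1.05, 2.28], [0.14, 2.33], [-1.42, 4.57], [0.1, 2.73], [-2.68, 2.68]. Speed limits (rad/s): [2.57, 2.57, 3.14, 3.14, 3.14, 3.14].

## Interface

Orientations are given as a unit quaternion [x, y, z, w].
In Python, from cell import r, eoat, solve_ik, get_obs, get_image, ticket gives the robot as it stands. The module is installed in compiled form; this text tells all that it offers. Calls block until the motion is done:
- r.move_pose(position, orientation): joint-space move of the TCP to a pose.
- r.move_l(position, ori=None, feed=0.15): straight line of the TCP; ori=None keeps the orientation; feed is the mean speed in m/s.
- r.move_j(angles): joint-space move.
- eoat.move_gripper(opening): finger opening in m; the grip force is fixed at half the most; returns when the fingers have stopped.
- r.sleep(seconds).
- solve_ik(position, orientation): joint angles nearest the present ones, or None.
- get_obs(): the state.
- get_image(name): name is "side" or "top"; returns a dict with "pixels" (480x640x3 uint8, red, green, blue), "depth" (480x640 float32, m along the optical axis (not along the pixel's ray), 0 where there is no reading), "vfov" (degrees; the focal length in pixels is half the picture's height over the tangent of half this angle, whatever the lens; pixels are square), "cx", "cy" (the principal point, pixels), "distortion" ([k1, k2, p1, p2, k3] as OpenCV has them; the pictures are not rectified), "rvec" (rotation vector, rad) and "tvec" (3), from world to camera coordinates, as OpenCV has them. Camera axes: x right, y down, z forward; pixel columns grow to the right and rows downward; lengths in m; the calibration is good to about 2 mm. A picture is of the moment at which its call begins.
A pose or a line that the arm cannot do raises r.MotionError and nothing moves.
- ticket.finish_job(): hands the job in; it is judged then, once.
The state is a dict: "clock": time; "joints": joint angles; "joint_velocities": joint speeds; "effort": joint torques, N m; "tcp_pos": TCP position; "tool_rot": TCP orientation; "contact_force": force on the tool from outside, world axes, zero at the start; "wrist_torque": the same for the moment, N m; "gripper_width": finger opening in m; "finger_force": force on a finger pad.
Only numpy, scipy, OpenCV 4.12 (cv2) and the standard library are available. Lean on these libraries where they do the work, as an engineer would, in place of code of your own. Each camera call takes 0.05 s, during which the arm holds its last target. There are 200 camera calls.

## Working session

There is one attempt and no reset: what is moved stays moved. The work goes in short steps, each a Python script; the robot and the scene stay as the last script left them, time stands still between calls to the robot, and variables do not carry over. Pictures are saved under pics/ and viewed, at most 10 in all, crops included, and the job is handed in when it is done.

```bash
mkdir -p pics; ls; cat > h.py <<'E'
import numpy as np, cv2
from cell import r, eoat, solve_ik, get_obs, get_image, ticket
def cam(im):
    f=240/np.tan(np.radians(im["vfov"])/2)
    K=np.array([[f,0,im["cx"]],[0,f,im["cy"]],[0,0,1.]])
    R=cv2.Rodrigues(np.array(im["rvec"],float))[0]
    return K,np.array(im["distortion"],float),R,np.array(im["tvec"],float).ravel()
def pts_plane(im,uv,z):
    K,d,R,t=cam(im)
    n=cv2.undistortPoints(np.array(uv,float).reshape(-1,1,2),K,d)[:,0]
    ray=np.c_[n,np.ones(len(n))]@R
    c=-R.T@t
    return c+ray*((z-c[2])/ray[:,2])[:,None]
def cloud(im):
    K,d,R,t=cam(im)
    v,u=np.mgrid[:480,:640]
    n=cv2.undistortPoints(np.c_[u.ravel(),v.ravel()].astype(float).reshape(-1,1,2),K,d)[:,0]
    D=im["depth"].ravel()
    P=(np.c_[n,np.ones(len(n))]*D[:,None]-t)@R
    P[D==0]=np.nan
    return P.reshape(480,640,3)
def save(im,name): cv2.imwrite("pics/"+name,im["pixels"][:,:,::-1])
E
python3 - <<'E'
from h import *
for n in("top","side"):
    im=get_image(n); save(im,n+"0.png"); np.save(n+"0.npy",im,allow_pickle=True)
    K,d,R,t=cam(im); print(n,-R.T@t,R[2],im["vfov"],d)
o=get_obs(); print({k:np.round(v,3) for k,v in o.items()})
E
```

```text
pics
top [ 0.39644919 -0.04308008  1.59256679] [ 0.0809479   0.00194993 -0.99671643] 51.3913270568569 [-0.00146764  0.          0.          0.          0.        ]
side [ 0.02509523 -0.87490314  0.71205922] [ 0.43136067  0.7457605  -0.50770982] 49.62337488827089 [-0.11749541  0.          0.          0.          0.        ]
{'clock': np.float64(0.1), 'joints': array([ 1.07 ,  0.307,  1.508,  0.   ,  1.328, -0.074]), 'joint_velocities': array([ 0.   , -0.003, -0.004, -0.   ,  0.   ,  0.   ]), 'effort': array([ 1.0000e-03, -4.5854e+01, -2.5260e+01, -0.0000e+00,  6.0000e-03,
       -0.0000e+00]), 'tcp_pos': array([0.238, 0.523, 0.23 ]), 'tool_rot': array([ 0.212,  0.977, -0.001, -0.   ]), 'contact_force': array([-0.463,  0.868,  0.753]), 'wrist_torque': array([ 0.008, -0.035, -0.013]), 'finger_force': np.float64(0.0), 'gripper_width': np.float64(0.086)}
```

View pics/top0.png

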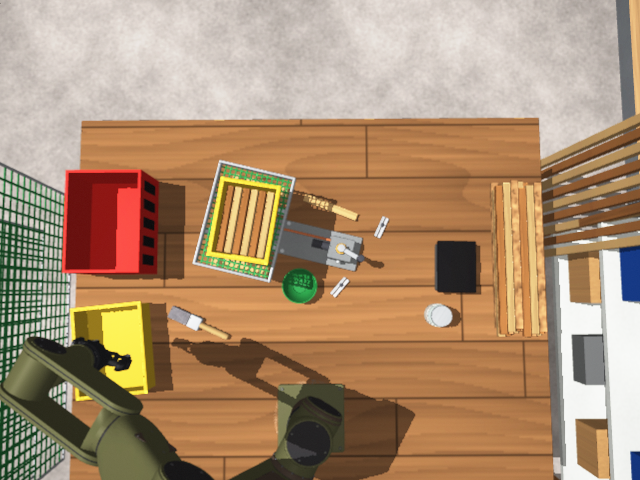

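View pics/side0.png

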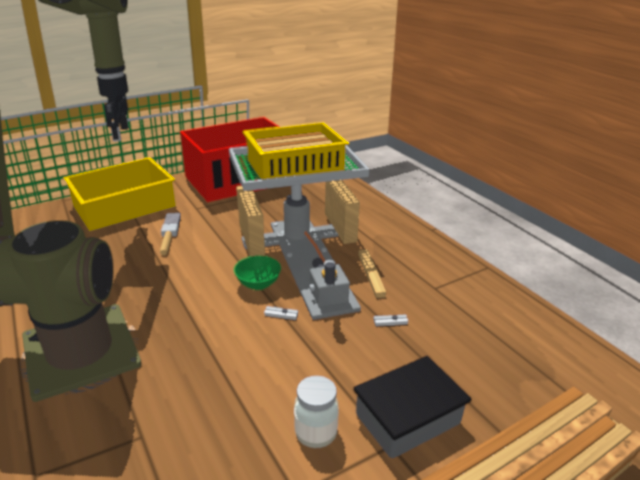

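The top view shows the lift with tray at about (245,222), the valve block and crank at about (340,248), clips at (382,227) and (341,288), and the bowl at (299,286). The side view shows the crank at about (328,270).

```bash
python3 - <<'E'
from h import *
a=np.load("top0.npy",allow_pickle=True).item(); b=np.load("side0.npy",allow_pickle=True).item()
c1=cv2.resize(a["pixels"][205:305,270:400,::-1],None,fx=3,fy=3,interpolation=cv2.INTER_CUBIC)
c2=cv2.resize(b["pixels"][240:340,265:395,::-1],None,fx=3,fy=3,interpolation=cv2.INTER_CUBIC)
cv2.imwrite("pics/crop.png",np.hstack([c1,c2]))
for im,(r0,r1,c0,c1) in((a,(205,305,280,400)),(b,(240,340,265,395))):
    P=cloud(im)[r0:r1,c0:c1].reshape(-1,3)
    for lo,hi in((.1,.145),(.08,.098),(.055,.075),(.005,.02)):
        s=P[(P[:,2]>lo)&(P[:,2]<hi)&(P[:,0]>.4)]
        if len(s)>3: print(lo,len(s),s.mean(0).round(3),s.min(0).round(3),s.max(0).round(3))
# tray corners: green+white rim above .15
P=cloud(a); m=(P[...,2]>.18)&(P[...,0]>.3); m[:, :170]=0; m[:,320:]=0; m[300:]=0
q=P[m]; rr=cv2.minAreaRect(q[:,:2].astype(np.float32)); print(rr, np.percentile(q[:,2],[2,20,50,80,98]))
E
```

```text
0.1 66 [ 0.493 -0.136  0.127] [ 0.476 -0.158  0.1  ] [ 0.53  -0.083  0.144]
0.08 90 [ 0.51  -0.111  0.093] [ 0.484 -0.143  0.081] [ 0.534 -0.08   0.098]
0.055 483 [ 0.523 -0.086  0.066] [ 0.48  -0.136  0.055] [ 0.561 -0.007  0.074]
0.005 3172 [ 0.535 -0.051  0.011] [ 0.4   -0.286  0.005] [0.668 0.097 0.02 ]
0.1 217 [ 0.484 -0.157  0.123] [ 0.476 -0.165  0.1  ] [ 0.497 -0.141  0.141]
0.08 40 [ 0.499 -0.131  0.093] [ 0.477 -0.163  0.083] [ 0.533 -0.084  0.098]
0.055 553 [ 0.515 -0.105  0.064] [ 0.479 -0.143  0.055] [ 0.561 -0.013  0.075]
0.005 3189 [ 0.546 -0.03   0.012] [ 0.4   -0.247  0.005] [0.707 0.187 0.02 ]
((0.5889594554901123, 0.1781829595565796), (0.2222786694765091, 0.3009055256843567), 76.14873504638672) [0.20970756 0.22318819 0.26589924 0.27271866 0.29123237]
```

View pics/crop.png

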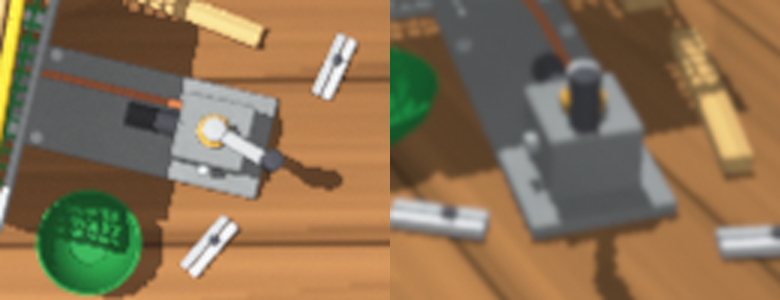

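Crop (left, top view): the spindle is at about (341,248) and the knob top at about (360,258). On the right, side view, the knob stands at about (330,272). Next I cast rays, check the geometry and check reach.

```bash
cat >> h.py <<'E'
from scipy.spatial.transform import Rotation as Ro
def pose(sp,phi,z,rad=.065,flip=1):
    e=np.array([np.cos(phi),np.sin(phi),0])
    X=flip*e; Z=np.array([0,0,-1.]); Y=np.cross(Z,X)
    q=Ro.from_matrix(np.c_[X,Y,Z]).as_quat()
    return np.array([sp[0],sp[1],0])+rad*e+[0,0,z], q
E
python3 - <<'E'
from h import *
a=np.load("top0.npy",allow_pickle=True).item(); b=np.load("side0.npy",allow_pickle=True).item()
print("spindle ray z.1",pts_plane(a,[(341,248.3)],.1))
P=cloud(a); 
# knob top: dark pixels with z in .125-.15
for im,n in((a,"top"),(b,"side")):
    P=cloud(im); m=(P[...,2]>.1)&(P[...,2]<.15)&(abs(P[...,0]-.488)<.03)&(abs(P[...,1]+.15)<.03)
    v,u=np.nonzero(m); print(n,len(u),u.min(),u.max(),v.min(),v.max(),P[m].mean(0))
    t=m&(P[...,2]>.13); v,u=np.nonzero(t); print(" top face",u.mean(),v.mean(),len(u),pts_plane(im,[(u.mean(),v.mean())],.138))
c=np.array([.589,.1782]); sp=c-.28*np.array([np.cos(np.radians(76.15)),np.sin(np.radians(76.15))]); print("sp from tray",sp)
phi0=np.radians(76.15-180)-.3
print("phi0",phi0,pose(sp,phi0,.1)[0])
for f in(1,-1):
    for d in(-.5,0,.5,1.):
        q=solve_ik(*pose(sp,phi0+d,.101,flip=f)); print(f,d,None if q is None else np.round(q,2))
E
```

```text
spindle ray z.1 [[ 0.51967375 -0.09465208  0.1       ]]
top 52 354 363 255 262 [ 0.48673075 -0.14775861  0.13332164]
 top face 360.1136363636364 258.20454545454544 44 [[ 0.48707437 -0.14885883  0.138     ]]
side 217 324 335 262 283 [ 0.48412035 -0.15718248  0.12296275]
 top face 329.780487804878 266.0487804878049 82 [[ 0.48425242 -0.1575897   0.138     ]]
sp from tray [ 0.52197336 -0.09365921]
phi0 -2.112524428196111 [ 0.48845823 -0.14935244  0.1       ]
1 -0.5 [-0.35  0.33  1.87 -0.    0.95 -2.45]
1 0 None
1 0.5 None
1 1.0 [-0.34  0.43  1.68 -0.    1.03  2.34]
-1 -0.5 [-0.35  0.33  1.87 -0.    0.95  0.69]
-1 0 [-0.38  0.36  1.81 -0.    0.97  0.16]
-1 0.5 [-0.37  0.4   1.74 -0.    1.   -0.33]
-1 1.0 [-0.34  0.43  1.68 -0.    1.03 -0.8 ]
```

```bash
cat >> h.py <<'E'
SP=np.array([.521,-.094]); PHI0=-2.12; Z=.101
def go(d,z=Z,feed=.05):
    p,q=pose(SP,PHI0+d,z,flip=-1); r.move_l(p,q,feed=feed)
def force(n=5):
    F=[]
    for _ in range(n): F.append(get_obs()["contact_force"]); r.sleep(.01)
    return np.mean(F,0)
def ft(d,bias=0,n=5):   # tangential (anticlockwise +), radial, z force on tool
    F=force(n)-bias; p=PHI0+d
    return np.array([F@[-np.sin(p),np.cos(p),0],F@[np.cos(p),np.sin(p),0],F[2]])
def basket():
    im=get_image("top"); P=cloud(im); c=im["pixels"].astype(int)
    m=(c[...,0]>150)&(c[...,1]>130)&(c[...,2]<90)&(abs(P[...,0]-.6)<.15)&(abs(P[...,1]-.178)<.15)&(P[...,2]>.1)
    return np.percentile(P[m][:,2],70), m.sum()
E
python3 - <<'E'
from h import *
o=get_obs(); p=o["tcp_pos"]
r.move_l([p[0],p[1],.42],feed=.25)
r.move_pose(*pose(SP,PHI0+.02,.42,flip=-1))
go(.02,.2,.25); eoat.move_gripper(.05)
r.sleep(.3); b=force(20); np.save("bias.npy",b); print(b,[basket() for _ in range(3)])
go(.02,Z,.08); print(ft(.02,b))
for w in(.042,.036,.032,.029): eoat.move_gripper(w); print(w,get_obs()["gripper_width"],get_obs()["finger_force"],ft(.02,b))
im=get_image("side"); print(get_obs()["clock"],get_obs()["tcp_pos"]);
cv2.imwrite("pics/s1.png",cv2.resize(im["pixels"][160:340,230:430,::-1],None,fx=3,fy=3))
E
```

```text
[-0.02489615 -0.10338441 -0.23770016] [(np.float64(0.28730009559582), np.int64(2045)), (np.float64(0.2875472548957436), np.int64(2060)), (np.float64(0.28751280527157114), np.int64(2055))]
[-0.22303438  0.1777723   0.42737659]
0.042 0.04227073628390599 0.0 [ 0.15484623 -0.27987832  0.16383225]
0.036 0.03606661638677392 0.0 [-0.16597943 -0.17056433  0.2705969 ]
0.032 0.03201801735633607 0.0 [ 0.02835497 -0.32435337  0.07233181]
0.029 0.02880197019671924 0.0 [-0.33680697 -0.12113361  0.6028014 ]
8.2 [ 0.48816374 -0.15012362  0.10098653]
```

View pics/s1.png

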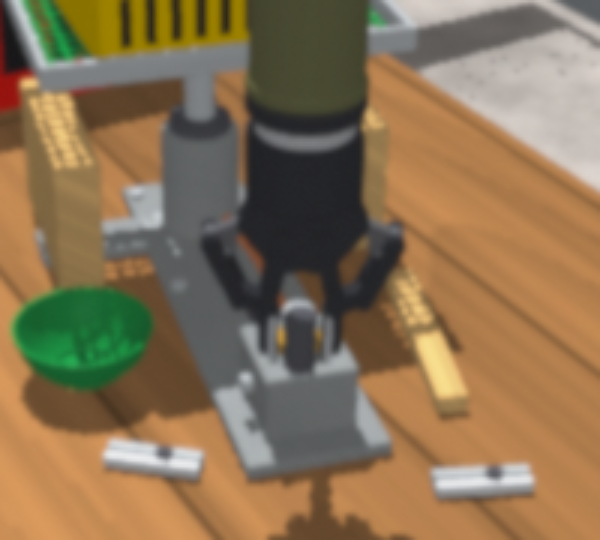

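The knob (crop about (300,335)) stands centred between the two fingers, with no contact force. Now I open gradually while watching the basket height.

```bash
python3 - <<'E'
from h import *
b=np.load("bias.npy"); d=.02
H=[]
def meas():
    t=get_obs()["clock"]; h,n=basket(); H.append((t,h)); return h
def vel(w=.35):
    t1=H[-1][0]; s=np.array([x for x in H if x[0]>t1-w])
    return -np.polyfit(s[:,0]-t1,s[:,1],1)[0] if len(s)>2 else 0
for _ in range(3): h0=meas()
state="seek"; n=0; low=0
while n<130:
    n+=1
    if state=="seek":
        d+=.025; go(d,feed=.05); H.clear()
        meas(); r.sleep(.12); meas(); r.sleep(.08); h=meas(); v=vel()
        print(f"{get_obs()['clock']:.2f} d={d:.3f} h={h:.4f} v={v*1e3:.1f} ft={ft(d,b,2).round(1)}")
        if v>.003 and h0-h>.0006: state="sink"
        if d>1.25: break
    else:
        h=meas(); v=vel()
        if n%3==0: print(f"  {get_obs()['clock']:.2f} d={d:.3f} h={h:.4f} v={v*1e3:.1f}")
        if v>.03: d-=.22; go(d,feed=.15); print("BACK",v); H.clear()
        elif v<.013 and h0-h<.06 and len(H)>3:
            d+=min(.04,(.017-v)/.15*.7); go(d,feed=.05); H.clear()
        elif h0-h>.06 and abs(v)<.001: 
            low+=1
            if low>3: break
        r.sleep(.05)
print(h0,h,h0-h,d,get_obs()["clock"],n)
open("d.txt","w").write(str(d))
E
```

```text
8.95 d=0.045 h=0.2876 v=0.3 ft=[-0.1  0.3  0.5]
9.57 d=0.070 h=0.2876 v=-0.2 ft=[0.  0.1 0.7]
10.18 d=0.095 h=0.2875 v=-0.3 ft=[-2.3 -0.2  1.4]
10.80 d=0.120 h=0.2876 v=-0.7 ft=[-2.8  1.3  0.3]
11.42 d=0.145 h=0.2876 v=-0.5 ft=[-2.1  2.   0.3]
12.03 d=0.170 h=0.2876 v=0.4 ft=[-2.8  1.7 -0. ]
12.65 d=0.195 h=0.2876 v=0.6 ft=[-2.9  2.5 -0.7]
13.27 d=0.220 h=0.2876 v=0.1 ft=[-2.8  1.3  0. ]
13.88 d=0.245 h=0.2878 v=-1.0 ft=[-2.3  2.2  0.6]
14.50 d=0.270 h=0.2876 v=0.5 ft=[-2.5  1.8  0.1]
15.12 d=0.295 h=0.2877 v=-0.5 ft=[-2.8  2.8 -0.3]
15.73 d=0.320 h=0.2877 v=-0.4 ft=[-3.3  2.9 -0.5]
16.35 d=0.345 h=0.2878 v=-0.6 ft=[-3.   2.7 -0.1]
16.97 d=0.370 h=0.2830 v=9.9 ft=[-2.9  2.5  1.2]
  17.03 d=0.370 h=0.2821 v=9.3
  17.58 d=0.406 h=0.2750 v=13.4
  17.88 d=0.406 h=0.2709 v=14.0
  18.18 d=0.406 h=0.2671 v=13.1
  18.73 d=0.426 h=0.2596 v=0.0
  19.03 d=0.426 h=0.2555 v=13.3
  19.33 d=0.426 h=0.2513 v=14.2
  19.63 d=0.426 h=0.2472 v=13.6
  19.93 d=0.426 h=0.2432 v=13.3
  20.23 d=0.426 h=0.2392 v=13.5
  20.53 d=0.426 h=0.2351 v=14.1
  21.08 d=0.448 h=0.2271 v=0.0
  21.38 d=0.448 h=0.2219 v=17.3
  21.68 d=0.448 h=0.2173 v=15.6
  21.98 d=0.448 h=0.2128 v=15.5
  22.28 d=0.448 h=0.2114 v=4.1
0.2873647646493572 0.2112425409595145 0.07612222368984267 0.4477158513712018 22.4833 62
```

```bash
python3 - <<'E'
from h import *
b=np.load("bias.npy"); d=float(open("d.txt").read())
while d>.12:
    d-=.05; go(d,feed=.05); f=ft(d,b,3)
    if f[0]>8.5: break
print(d,f,get_obs()["clock"])
last=f[0]; n=0
while n<75:
    n+=1
    s=.012 if f[0]<8.5 else .006
    d-=s; go(d,feed=.02); f=ft(d,b,5)
    print(f"{get_obs()['clock']:.2f} d={d:.3f} {f.round(1)}")
    if f[0]>10.6: break
r.sleep(.2); print(ft(d,b,20),get_obs()["clock"]); open("d.txt","w").write(str(d))
E
```

```text
0.09771585137120185 [ 5.71842366 -0.45431631 -1.77808382] 24.4083
24.70 d=0.086 [ 7.  -1.1 -2.5]
24.99 d=0.074 [ 7.4 -1.1 -2.8]
25.28 d=0.062 [ 7.5 -1.4 -3.1]
25.57 d=0.050 [ 6.9 -1.2 -3.4]
25.87 d=0.038 [ 7.1 -1.4 -3.1]
26.16 d=0.026 [ 7.4 -1.7 -3.2]
26.45 d=0.014 [ 7.8 -1.5 -3. ]
26.74 d=0.002 [ 7.5 -1.6 -3.1]
27.03 d=-0.010 [ 7.3 -1.3 -3.3]
27.32 d=-0.022 [ 7.3 -1.3 -3.2]
27.62 d=-0.034 [ 7.3 -1.4 -3.4]
27.91 d=-0.046 [ 7.3 -1.2 -3.5]
28.20 d=-0.058 [ 7.8 -1.1 -3.4]
28.49 d=-0.070 [ 7.6 -1.4 -3.8]
28.78 d=-0.082 [ 7.5 -1.3 -4. ]
29.07 d=-0.094 [ 7.4 -1.7 -3.7]
29.37 d=-0.106 [ 7.6 -1.3 -3.6]
29.66 d=-0.118 [ 7.3 -1.6 -3.9]
29.95 d=-0.130 [ 7.4 -1.7 -3.7]
30.24 d=-0.142 [ 7.9 -1.1 -3.7]
30.53 d=-0.154 [ 7.8 -1.5 -3.8]
30.82 d=-0.166 [ 7.7 -1.5 -3.8]
31.12 d=-0.178 [ 7.4 -1.  -3.7]
31.41 d=-0.190 [ 8.2 -1.3 -4. ]
31.70 d=-0.202 [ 8.  -1.4 -4. ]
31.99 d=-0.214 [ 8.1 -1.6 -3.9]
32.28 d=-0.226 [ 8.1 -1.3 -4.1]
32.58 d=-0.238 [ 8.  -1.  -3.8]
32.87 d=-0.250 [ 7.9 -0.7 -4.1]
33.16 d=-0.262 [ 8.  -1.1 -3.8]
33.45 d=-0.274 [ 8.2 -1.5 -4.1]
33.74 d=-0.286 [ 8.2 -1.2 -3.5]
34.03 d=-0.298 [ 8.2 -1.3 -3.8]
34.33 d=-0.310 [ 8.1 -1.2 -3.8]
34.62 d=-0.322 [ 7.9 -1.1 -3.8]
34.91 d=-0.334 [ 8.1 -1.  -3.6]
35.20 d=-0.346 [ 8.7 -1.2 -4.4]
35.49 d=-0.352 [ 8.7 -1.2 -4.3]
35.78 d=-0.358 [ 9.3 -1.3 -4.9]
36.08 d=-0.364 [ 9.6 -1.3 -5.1]
36.37 d=-0.370 [10.2 -1.8 -5.7]
36.66 d=-0.376 [10.8 -1.2 -6. ]
[10.42363235 -1.32930357 -5.6628992 ] 37.025
```

The drag is about 8 N and the seat rise is clear. I go a little further, to about 12 N, for margin after spring-back.

```bash
python3 - <<'E'
from h import *
b=np.load("bias.npy"); d=float(open("d.txt").read())
for _ in range(6):
    f=ft(d,b,10); print(f"{d:.3f} {f.round(2)}")
    if f[0]>11.6: break
    d-=.006; go(d,feed=.02)
# back off to mid-play, then open and rise
for k in range(1,15):
    go(d+.006*k,feed=.02); f=ft(d,b,5); print(k,f.round(1))
    if abs(f[0])<.5: break
go(d+.006*k+.03,feed=.02); print(ft(d,b,5).round(1))
eoat.move_gripper(.05); p=get_obs()["tcp_pos"]
r.move_l([p[0],p[1],.22],feed=.1)
r.sleep(.5); print(basket(),get_obs()["clock"],force(5)-b)
im=get_image("top"); cv2.imwrite("pics/t2.png",im["pixels"][100:330,150:450,::-1])
E
```

```text
-0.376 [10.54 -1.34 -5.78]
-0.382 [10.87 -1.3  -6.54]
-0.388 [10.86 -1.23 -6.22]
-0.394 [11.42 -1.51 -6.67]
-0.400 [12.24 -1.46 -6.84]
1 [11.2 -1.6 -6.1]
2 [10.8 -1.  -5.4]
3 [ 9.8 -1.2 -4.6]
4 [ 8.3 -1.7 -3.8]
5 [ 7.2 -1.1 -3. ]
6 [ 6.6 -1.3 -2.5]
7 [ 5.7 -1.1 -1.7]
8 [ 5.3 -1.3 -0.7]
9 [ 5.9 -1.3  0.2]
10 [ 5.7 -0.8  1.4]
11 [ 5.3 -0.7  3.1]
12 [ 5.2 -0.3  4.1]
13 [ 5.  -0.4  4. ]
14 [ 4.8 -0.4  3.8]
[ 1.8 -0.5  1. ]
(np.float64(0.21110709767297461), np.int64(1872)) 45.0417 [-0.0329147  -0.11831683 -0.08580721]
```

View pics/t2.png

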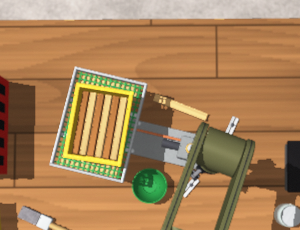

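The tray is down at its stop (basket top 76 mm lower, at about (97,125) in the crop) with the basket centred. The bystanders are in place and the gripper is clear. Handing in.

```bash
python3 - <<'E'
from h import *
print(ticket.finish_job(), get_obs()["clock"])
E
```

```text
the job is handed in; nothing more can be done
the job is handed in; nothing more can be done
```

The job is handed in, but no verdict came back: the tray sank at no more than about 17 mm/s onto its rests, and I closed the valve to about 12 N at the knob, then let go of the crank. I did not re-check the needle's seat force after letting go.

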